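Shut and lock the filter access panel

TASK

The access panel on top of the small bench air filter stands ajar. With closed fingertips push the panel down flat onto its box, then set a fingertip in the slot of the round quarter-turn fastener and turn it clockwise (seen from above) as far as it goes, so that the panel is locked. Only push: do not pinch or lift anything, do not swing the panel further open, leave the jar and the small bottle beside the box where they stand, and end clear of everything.

Things in the scene. Friction and masses are not known exactly. Their poses are not given: they have to be found in the camera images.
- filter_unit: Bench air filter, fixed to the table: a grey box 180 (x) x 190 (y) mm on rubber feet, its top 82 mm above the table; black louvres in its front. Origin at the centre of its underside on the table; its x axis points from the front (louvres) to the rear (hinge), y to the left, z up. Its yaw is between -0.65 and 0.35 rad.
- panel (a joint): Hinge of the access panel, rad: 0 is shut flat, grows as the front edge rises; starts at 0.25 to 0.45. The aluminium panel, 155 (x) x 190 (y) x 6 mm, covers all the box's top but a 25 mm rear strip. Stiff hinge: the panel stays where it is left; some 3 N down at the front edge shuts it. Shut, its upper face lies 82 mm above the table.
- panel_edge (a point): Middle of the panel's front edge, on its upper face, 155 mm from the hinge line. Axes are the panel's: at joint 0 those of filter_unit.
- panel_hinge (a point): Middle of the panel's rear edge at the hinge, on its upper face; the hinge runs along y. 65 mm behind the centre of the box.
- cam (a joint): Angle of the quarter-turn fastener, rad: 0 is unlocked (slot across the panel, along y), 1.571 is locked (slot front to rear, at a hard stop); grows clockwise seen from above; starts at 0 to 0.35. It turns stiffly (0.2 N m: about 7 N at the slot's end) and stays where it is left. Its tongue passes under a catch only with the panel shut (joint below about 0.05); else it jams, or bars the panel from shutting.
- cam_centre (a point): On the fastener's axis, at its slot's floor, 90 mm in front of the hinge line, in the middle of the panel's width. A round black knob, 96 mm across at its foot, 74 mm at its top, bevelled outside, 18 mm high above the panel, on a steel disc 100 mm across. A straight slot 40 mm wide, open at both ends, crosses its whole diameter. Axes turn with the fastener: the slot runs along y.
- slot_end (a point): A point on the slot's floor, in the middle of its width, 32 mm from the axis toward the end marked with a small dark dot (right-hand end when unlocked, front end when locked): a good place for a fingertip; the other end works too. The slot's walls are upright and 15 mm high; its steel floor lies 3 mm above the panel (85 mm above the table when shut).
- scent_rose: Small amber bottle with a black cap, 38 mm across, 78 mm high, loose, standing behind the box, to be left alone. Origin at the centre of its underside.
- pigment_copper: Small white jar with a ribbed lid, 47 mm across, 47 mm high, loose, standing at the right of the box, to be left alone. Origin at the centre of its underside.

How it is judged:
By the outcome, as a careful person would: the job done as asked, in the order asked, and still so for the second after the job is handed in, with the robot touching nothing.
It also fails if it takes over 48 s, if anything falls off the work surface, if the arm or the gripper's body presses on something with over 40 N, if the wrist force passes 120 N, or if a joint passes its speed limit or range.

ROBOT

A 6-joint arm with a two-finger parallel gripper is mounted at the origin on the work surface; the furniture and walls round the work are solid. World frame = base frame: x ahead of the robot, y to its left, z up, the work surface at z = 0. Lengths are in mm, angles in rad, forces in N, time in s.
With the tool pointing down it reaches from about 350 to 875 mm from the base axis. Payload 4.2 kg.
Tool frame: the origin (TCP) lies midway between the tips of the shut fingers; the grasp point (between the pads) lies 19 mm behind it (arm.tcp_to_grasp is the distance from the TCP to the grasp point, in mm); z points along the fingers, y is the line along which they close (so a half turn about z gives the same grasp; the last joint's range is limited). The gripper opens to 85 mm and grips with 20 to 120 N. Pads are 22 mm wide; open, the fingers measure 114 mm over their backs; the gripper's body (76 mm by 85 mm) begins 54 mm behind the grasp point. The pads swing forward as they close: fully open they stand 13 mm farther back than shut.
Start: joints at [-1.057, 0.385, 0.008, 0, -1.194, -0.259], TCP at [157.549, -604.795, 207.112] pointing down, gripper open.
Joint ranges: [-3.14, 3.14], [-1.21, 2.06], [-1.07, 1.41], [-3.16, 2.05], [-2.99, -0.16], [-3.1, 3.1]. Speed limits (rad/s): [2.79, 2.79, 3.14, 3.14, 3.14, 3.14].

INTERFACE

Orientations are given as a unit quaternion [x, y, z, w].
In Python, from bench import arm, imaging, job, models gives the robot as it stands.
- The arm moves only by the tool arm_command, never from a script. Its argument "rows" is a list of rows, each an object with "grip": the opening, from 0 (shut) to 1 (fully open); "linear": the shift along the tool's x, y, z in mm, a list of three; "rot": the turn, a rotation vector about the tool's x, y, z in rad, a list of three. In form: [{"grip": grip, "linear": [tx, ty, tz], "rot": [rx, ry, rz]}, ...]. A call has 1 to 10 rows; each row is the pose to reach, as a shift and turn from the pose commanded when the call began, along the tool's axes at that moment; what a row does not reach only later rows make up. A row lasts 1/8 s, in which the tool goes at most 62.5 mm and 10.7 degrees, less where a joint would pass 70% of its speed; a pose out of reach is approached as far as the arm can. A call with a gripper value outside its range is refused whole. The fingers move at their own pace and stop on an object; the grip force is fixed at half the most. Time passes only in rows, so rows that repeat a pose let the fingers close. It gives the time, the measured TCP pose, the force, the opening and the grip force at its end, in the units of the state.
- arm.read_state(): the state, without advancing time (a new reading comes with each control period).
- imaging.get_image(name): name is "side" or "top"; returns a dict with "frame" (384x512x3 uint8, red, green, blue), "fx", "fy", "cx", "cy" (pixels), "k1" (the pictures are not rectified: a ray, as slopes to the right and down, at radius r is drawn at 1 + k1 r^2 times it, then the intrinsics apply), "extrinsics" (4x4, takes a point from world to camera coordinates). Camera axes: x right, y down, z forward; pixel columns grow to the right and rows downward; lengths in mm; the calibration is good to about 2 mm. A picture is of the moment at which its call begins. There is no depth.
- job.job_done(): hands the job in; it is judged then, once.
Trained networks look in a picture, given as the dict that the camera call returned (one of the last four; its "shot" number tells which), for a name from the list of things; names that differ only in an ending like _2 or _b are one class to them, and where a whole thing is asked for, a point or a joint stands for the part that bears it (a point fixed in the world has none). Each returns a list of dicts, best first, with "score" (0 to 1); they miss things now and then, are a little off and sometimes report something else, mostly with a low value. They report only what shows in the picture. A call takes as long as a camera call.
- models.spot_in(picture, query): "rect" ([left, top, right, bottom] in pixels, round what is visible of it).
- models.tip_of(picture, query): "pixel" ([column, row] in pixels: a listed point, or the origin of a listed thing).
The state is a dict: "clock": time; "joints": joint angles; "joint_vel": joint speeds; "joint_efforts": joint torques, N m; "position": TCP position; "ee_rot": TCP orientation; "contact_force": force on the tool from outside, world axes, zero at the start; "wrist_torque": the same for the moment, N m; "gripper_width": finger opening in mm; "grasp_force": force on a finger pad.
Only numpy, scipy, OpenCV 4.12 (cv2) and the standard library are available. Lean on these libraries where they do the work, as an engineer would, in place of code of your own. Each camera call takes 0.05 s, during which the arm holds its last target. There are 200 camera calls.

## Working session

There is one attempt and no reset: what is moved stays moved. The work goes in short steps, Python scripts to look and compute and a tool call to move; the robot and the scene stay as the last step left them, time stands still between calls to the robot, and variables do not carry over. Pictures are saved under pics/ and viewed, at most 10 in all, crops included, and the job is handed in when it is done.

Besides the shell and the picture viewer there is one more tool, called as name([rows], argument=value, ...), one row to a line, values as JSON. arm_command: Moves the arm, as the interface text tells. Its arguments: {"type":"object","properties":{"rows":{"type":"array"}},"required":["rows"]}

```bash
mkdir -p pics
cat > h.py <<'E'
import numpy as np, cv2
from scipy.optimize import least_squares
from scipy.spatial.transform import Rotation as R
from bench import arm, imaging, job, models
def proj(im,P):
    E=np.array(im["extrinsics"]); p=E[:3,:3]@np.asarray(P,float)+E[:3,3]
    s=p[:2]/p[2]; s=s*(1+im["k1"]*(s@s))
    return np.array([im["fx"]*s[0]+im["cx"],im["fy"]*s[1]+im["cy"]])
def tips(names,cams=("side","top"),save=None):
    out=[]
    for c in cams:
        im=imaging.get_image(c)
        if save: cv2.imwrite(f"pics/{save}_{c}.png",im["frame"][:,:,::-1])
        for n in names:
            d=models.tip_of(im,n)
            if d: out.append((c,n,im,np.array(d[0]["pixel"]),d[0]["score"]))
    return out
# params: x,y,yaw,panel,cam
def pts(p):
    x,y,yaw,th,c=p
    Rz=R.from_euler('z',yaw).as_matrix(); Rp=R.from_euler('y',th).as_matrix()
    hin=np.array([65,0,82.]); 
    W=lambda q:Rz@q+[x,y,0]
    P=lambda q:W(hin+Rp@np.array(q,float))
    a=-np.pi/2-c
    return {"filter_unit":W(np.zeros(3)),"panel_hinge":W(hin),"panel_edge":P([-155,0,0]),"cam_centre":P([-90,0,3]),
     "slot_end":P([-90+32*np.cos(a),32*np.sin(a),3])}
def fit(obs,p0=(600,-100,-.15,.35,.15)):
    f=lambda p:np.concatenate([(proj(im,pts(p)[n])-px)*np.sqrt(s) for c,n,im,px,s in obs])
    r=least_squares(f,p0,loss="soft_l1",f_scale=3,x_scale=[100,100,.3,.3,.3],bounds=([200,-900,-.8,-.05,-.1],[1000,900,.5,.6,1.7]))
    return r.x,r.cost
def tri(obs,z=None):
    f=lambda p:np.concatenate([proj(im,p if z is None else [p[0],p[1],z])-px for c,n,im,px,s in obs])
    return least_squares(f,[600,-100,40] if z is None else [600,-100]).x
E
python3 - <<'E'
from h import *
N=["filter_unit","panel_hinge","panel_edge","cam_centre","slot_end","scent_rose","pigment_copper"]
o=tips(N,save="a")
for c,n,im,px,s in o: print(c,n,px.round(1),round(s,2))
p,c=fit([q for q in o if q[1] in N[:5]],); print(p.round(3),c)
for k,v in pts(p).items(): print(k,v.round(1),[proj(im,v).round(1) for im in (o[0][2],o[-1][2])])
for n in N[5:]: print(n,tri([q for q in o if q[1]==n],0).round(1))
a=cv2.imread("pics/a_side.png");b=cv2.imread("pics/a_top.png");cv2.imwrite("pics/a.png",cv2.resize(np.hstack([a,b]),(800,300)))
print(arm.read_state())
E
```

```text
side filter_unit [232.2 203.2] 0.65
side panel_hinge [247.7 190.1] 0.88
side panel_edge [202.6 145.4] 0.66
side cam_centre [221.  160.6] 0.72
side slot_end [209.2 169.7] 0.79
side scent_rose [269.6 235.4] 0.81
side pigment_copper [200.4 244. ] 0.56
top filter_unit [248.4 235.5] 0.58
top panel_edge [216.8 253.6] 0.89
top cam_centre [237.6 234.7] 0.97
top slot_end [251.  247.1] 0.8
top scent_rose [294.2 198.5] 0.84
top pigment_copper [249.5 234.7] 0.35
[ 4.79264e+02 -4.29869e+02 -8.00000e-01  3.86000e-01  2.10000e-02] 16.47076740472208
filter_unit [ 479.3 -429.9    0. ] [array([230.1, 206.5]), array([247.8, 234.1])]
panel_hinge [ 524.5 -476.5   82. ] [array([249.4, 189.1]), array([268.3, 208.1])]
panel_edge [ 424.5 -373.5  140.4] [array([202. , 144.7]), array([215.9, 257.1])]
cam_centre [ 467.3 -417.5  118.7] [array([221.5, 161.8]), array([239.3, 234.9])]
slot_end [ 443.9 -439.3  119. ] [array([210.9, 167.7]), array([250.7, 246.6])]
scent_rose [ 560.1 -538.4]
pigment_copper [ 442.9 -470.3]
{'clock': 0.8, 'joints': array([-1.05742551e+00,  3.84669545e-01,  7.88398759e-03,  4.18132953e-06,
       -1.19401494e+00, -2.58587593e-01]), 'joint_vel': array([ 1.08622246e-03,  7.69295914e-04,  1.26552696e-03, -6.36178690e-04,
       -2.13961513e-04, -9.52951715e-05]), 'joint_efforts': array([-9.18118312e-04, -3.92029023e+01,  1.88608557e+01,  4.19059083e+00,
       -3.66473096e-04,  6.80207378e-06]), 'position': array([ 157.52609425, -604.78804386,  207.12481826]), 'ee_rot': array([-1.27048091e-01,  9.91896558e-01,  1.20011694e-06, -2.58607115e-06]), 'contact_force': array([-0.18269857,  0.85964981,  0.31948665]), 'wrist_torque': array([ 0.01590924, -0.00044965, -0.02252881]), 'grasp_force': 0.0, 'gripper_width': 86.04513839885877}
```

View pics/a.png

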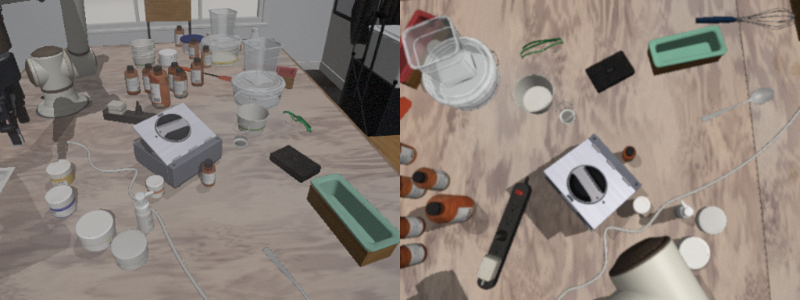

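Run:
```python
import cv2,numpy as np
a=cv2.imread("pics/a_side.png")[100:280,130:330];b=cv2.imread("pics/a_top.png")[150:310,170:330]
cv2.imwrite("pics/a2.png",np.hstack([cv2.resize(a,(400,360)),cv2.resize(b,(360,360))]))
```

```text
(no output)
```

View pics/a2.png

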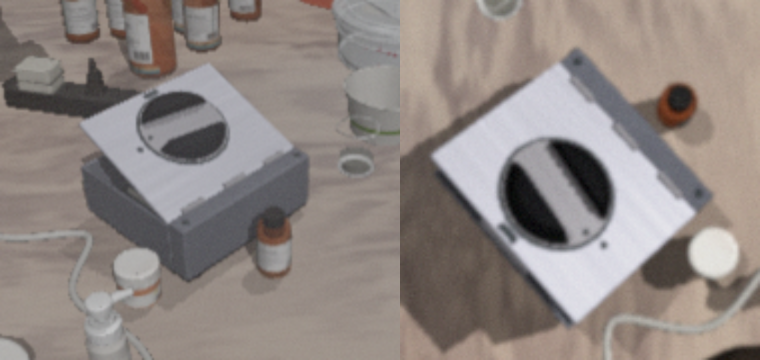

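Run:
```python
from h import *
import h
N=["filter_unit","panel_hinge","panel_edge","cam_centre","slot_end"]
o=tips(N); S=imaging.get_image("side");T=imaging.get_image("top")
t=lambda u,v:np.array([(u-400)/2.25+170,v/2.25+150]); s=lambda u,v:np.array([u/2+130,v/2+100])
for n,a,b in [("fl",t(433,157),s(210,65)),("fr",t(572,323),s(82,127)),("rl",t(578,50),s(308,155)),("rr",t(710,195),s(187,222))]:
    o+=[("top",n,T,a,1),("side",n,S,b,1)]
o.append(("top","slot2",T,t(535,152),.5))
old=h.pts
def pts2(p):
    d=old(p);x,y,yaw,th,c=p
    Rz=R.from_euler('z',yaw).as_matrix();ey=Rz[:,1]*95
    d["fl"]=d["panel_edge"]+ey;d["fr"]=d["panel_edge"]-ey
    r=Rz@[90,0,82]+[x,y,0];d["rl"]=r+ey;d["rr"]=r-ey;d["slot2"]=2*d["cam_centre"]-d["slot_end"];return d
h.pts=pts2
for sub in (o,[q for q in o if q[1] in("fl","fr","rl","rr","slot_end","cam_centre")]):
    p,c=h.fit(sub,(479,-430,-.6,.38,.1)); print(p.round(3),c)
    for q in sub: print(q[0],q[1],(proj(q[2],h.pts(p)[q[1]])-q[3]).round(1))
for n in("scent_rose","pigment_copper"):
  for im in(S,T): print(n,models.spot_in(im,n)[:2])
# jar by eye: crop top (713,253) lid at z 47 ; side base
f=lambda q:proj(T,[q[0],q[1],47])-t(713,253)
print(least_squares(f,[480,-500]).x)
```

```text
[ 4.78680e+02 -4.30997e+02 -8.00000e-01  3.92000e-01  9.50000e-02] 99.42842123685199
side filter_unit [0.2 1.1]
side panel_hinge [ 0.6 -3.3]
side panel_edge [-0.8  1. ]
side cam_centre [3.9 0.4]
side slot_end [ 2.1 -0.5]
top filter_unit [0.6 0.9]
top panel_hinge [-0.8 -0.4]
top panel_edge [0.3 2.4]
top cam_centre [4.7 1. ]
top slot_end [-3.1  1.2]
top fl [-2.7  2.5]
side fl [-4.2 -2.9]
top fr [ 5.9 -0.4]
side fr [-2.2 -1.7]
top rl [-4.3 -3.2]
side rl [ 1.2 -2.9]
top rr [ 2.7 -5. ]
side rr [3.  4.9]
top slot2 [-0.4  5.3]
[ 4.77442e+02 -4.29200e+02 -8.00000e-01  3.69000e-01 -1.90000e-02] 82.08360589597757
side cam_centre [3.2 0.6]
side slot_end [2.4 0.8]
top cam_centre [3.5 2. ]
top slot_end [-3.   1.1]
top fl [-3.8  3.9]
side fl [-5.  -2.1]
top fr [4.5 0.8]
side fr [-2.8 -1. ]
top rl [-5.1 -2.6]
side rl [ 0.6 -3.3]
top rr [ 1.9 -4.4]
side rr [2.4 4.4]
scent_rose [{'rect': [259.0, 203.7, 277.0, 237.4], 'score': 0.63}]
scent_rose [{'rect': [287.0, 191.1, 303.0, 204.8], 'score': 0.68}]
pigment_copper [{'rect': [188.0, 220.9, 212.2, 253.3], 'score': 0.69}]
pigment_copper [{'rect': [298.1, 251.9, 318.5, 274.0], 'score': 0.91}]
[ 411.44845132 -559.96399436]
```

```bash
sed -i 's/\[200,-900,-.8,/[200,-900,-2,/' h.py
python3 - <<'E'
from h import *
import h
N=["filter_unit","panel_hinge","panel_edge","cam_centre","slot_end"]
o=tips(N); S=imaging.get_image("side");T=imaging.get_image("top")
t=lambda u,v:np.array([(u-400)/2.25+170,v/2.25+150]); s=lambda u,v:np.array([u/2+130,v/2+100])
for n,a,b in [("fl",t(433,157),s(210,65)),("fr",t(572,323),s(82,127)),("rl",t(578,50),s(308,155)),("rr",t(710,195),s(187,222))]:
    o+=[("top",n,T,a,1),("side",n,S,b,1)]
o.append(("top","slot2",T,t(535,152),.5))
old=h.pts
def pts2(p):
    d=old(p);x,y,yaw,th,c=p
    Rz=R.from_euler('z',yaw).as_matrix();ey=Rz[:,1]*95
    d["fl"]=d["panel_edge"]+ey;d["fr"]=d["panel_edge"]-ey
    r=Rz@[90,0,82]+[x,y,0];d["rl"]=r+ey;d["rr"]=r-ey;d["slot2"]=2*d["cam_centre"]-d["slot_end"];return d
h.pts=pts2
p,c=h.fit(o,(479,-430,-.9,.38,.1)); print(p.round(3),c)
for q in o: print(q[0],q[1],(proj(q[2],h.pts(p)[q[1]])-q[3]).round(1))
for k,v in h.pts(p).items(): print(k,v.round(1))
# mm/px in top
print(proj(T,[480,-430,82]),proj(T,[490,-430,82]),proj(T,[480,-440,82]))
E
```

```text
[ 4.78248e+02 -4.30749e+02 -8.71000e-01  3.53000e-01  7.90000e-02] 50.577079492960436
side filter_unit [-0.9  1.6]
side panel_hinge [ 1.2 -2.3]
side panel_edge [0.2 2.1]
side cam_centre [2.4 0.9]
side slot_end [ 0.5 -1.9]
top filter_unit [-1.3 -1.3]
top panel_hinge [ 3.9 -2.1]
top panel_edge [-1.1  1. ]
top cam_centre [1.2 0.7]
top slot_end [-1.8 -0.8]
top fl [-2.5 -0.6]
side fl [-1.2 -1.1]
top fr [0.3 0.9]
side fr [-2.3 -2. ]
top rl [-0. -3.]
side rl [ 1.5 -0.6]
top rr [ 2.5 -0.2]
side rr [-1.9  4.9]
top slot2 [-0.6  5.2]
filter_unit [ 478.2 -430.7    0. ]
panel_hinge [ 520.1 -480.5   82. ]
panel_edge [ 426.4 -369.2  135.5]
cam_centre [ 466.4 -416.6  115.9]
slot_end [ 440.4 -435.4  116.8]
fl [ 499.1 -308.   135.5]
fr [ 353.7 -430.3  135.5]
rl [ 608.9 -438.5   82. ]
rr [ 463.5 -560.8   82. ]
slot2 [ 492.3 -397.9  115. ]
[246.33258136 230.12856609] [246.23426142 225.29103556] [251.18988364 230.00070629]
```

```bash
cat >> h.py <<'E'
def go(P,az,q=None,p=None):
    """shift/turn in tool axes to reach TCP P with tool pointing down and tool y at azimuth az"""
    s=arm.read_state(); A=R.from_quat(s["ee_rot"]); 
    y=np.array([np.cos(az),np.sin(az),0]); z=np.array([0,0,-1.]); B=R.from_matrix(np.c_[np.cross(y,z),y,z])
    return A.inv().apply(np.asarray(P)-s["position"]).round(1), (A.inv()*B).as_rotvec().round(3)
E
python3 -c "
from h import *
print(go([485,-337.5,200],.62+np.pi))"
```

```text
(array([-384.2,  176.1,    7.1]), array([ 0.   ,  0.   , -1.936]))
```

arm_command([
  {"grip": 0,"linear": [-55,25,0],"rot": [0,0,-0.18]},
  {"grip": 0,"linear": [-110,50,0],"rot": [0,0,-0.36]},
  {"grip": 0,"linear": [-165,75,0],"rot": [0,0,-0.54]},
  {"grip": 0,"linear": [-220,100,0],"rot": [0,0,-0.72]},
  {"grip": 0,"linear": [-275,125,0],"rot": [0,0,-0.9]},
  {"grip": 0,"linear": [-330,150,0],"rot": [0,0,-1.08]},
  {"grip": 0,"linear": [-384,176,5],"rot": [0,0,-1.26]},
  {"grip": 0,"linear": [-384,176,5],"rot": [0,0,-1.44]},
  {"grip": 0,"linear": [-384,176,5],"rot": [0,0,-1.62]},
  {"grip": 0,"linear": [-384,176,5],"rot": [0,0,-1.8]},
])

```text
clock: 3.65
position: [485.1, -337.4, 202.1]
ee_rot: [0.858, -0.514, -0.0, 0.0]
contact_force: [0.5, -0.5, -0.1]
gripper_width: 0.2
grasp_force: 0.0
```

```bash
python3 -c "
from h import *
s=arm.read_state();print(s['clock'],s['joints'].round(2),s['position'].round(1),s['gripper_width'],s['contact_force'].round(1))
print(go([485,-337.5,150],.62+np.pi))
cv2.imwrite('pics/b.png',np.hstack([cv2.resize(imaging.get_image(c)['frame'][90:290,130:330,::-1],(400,400)) for c in('side','top')]))"
```

```text
3.65 [-0.33  0.33 -0.09  0.   -1.15  0.82] [ 485.1 -337.4  202.1] 0.2317108998307926 [ 0.5 -0.5 -0.1]
(array([ 0.1,  0.1, 52.1]), array([ 0.   ,  0.   , -0.129]))
```

View pics/b.png

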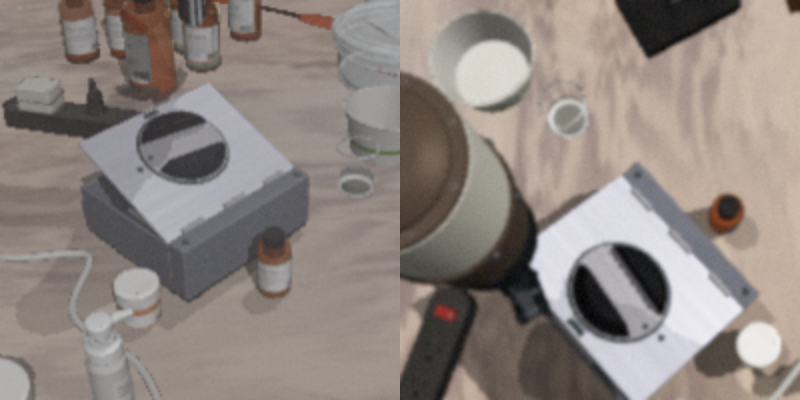

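arm_command([
  {"grip": 0,"linear": [0,0,50],"rot": [0,0,-0.13]},
  {"grip": 0,"linear": [0,0,60],"rot": [0,0,-0.13]},
  {"grip": 0,"linear": [0,0,72],"rot": [0,0,-0.13]},
  {"grip": 0,"linear": [0,0,84],"rot": [0,0,-0.13]},
  {"grip": 0,"linear": [0,0,94],"rot": [0,0,-0.13]},
])

```text
clock: 4.38
position: [485.3, -338.0, 108.7]
ee_rot: [0.888, -0.461, 0.001, 0.0]
contact_force: [-1.1, 0.3, 4.2]
gripper_width: -0.2
grasp_force: 1.8
```

arm_command([
  {"grip": 0,"linear": [0,0,8],"rot": [0,0,0]},
  {"grip": 0,"linear": [0,0,16],"rot": [0,0,0]},
  {"grip": 0,"linear": [0,0,21],"rot": [0,0,0]},
  {"grip": 0,"linear": [0,0,24],"rot": [0,0,0]},
  {"grip": 0,"linear": [0,0,25],"rot": [0,0,0]},
])

```text
clock: 5.0
position: [484.6, -337.6, 82.9]
ee_rot: [0.888, -0.46, -0.0, 0.0]
contact_force: [-1.3, 2.2, 3.8]
gripper_width: -0.2
grasp_force: 1.7
```

arm_command([
  {"grip": 0,"linear": [0,0,1],"rot": [0,0,0]},
  {"grip": 0,"linear": [0,0,2],"rot": [0,0,0]},
  {"grip": 0,"linear": [0,0,2],"rot": [0,0,0]},
])

```text
clock: 5.38
position: [484.7, -337.7, 81.1]
ee_rot: [0.888, -0.46, -0.0, -0.0]
contact_force: [-1.8, 1.6, 2.4]
gripper_width: 0.1
grasp_force: 1.4
```

arm_command([
  {"grip": 0,"linear": [0,0,1],"rot": [0,0,0]},
  {"grip": 0,"linear": [0,0,1],"rot": [0,0,0]},
  {"grip": 0,"linear": [0,0,2],"rot": [0,0,0]},
  {"grip": 0,"linear": [0,0,2],"rot": [0,0,0]},
])

```text
clock: 5.88
position: [484.8, -337.7, 79.0]
ee_rot: [0.888, -0.46, -0.0, -0.0]
contact_force: [-1.6, 1.1, 2.7]
gripper_width: 0.2
grasp_force: 1.4
```

```bash
python3 -c "
from h import *
o=tips(['filter_unit','panel_hinge','panel_edge','cam_centre','slot_end'],save='c')
for q in o: print(q[0],q[1],q[3].round(1),round(q[4],2))
p,c=fit(o,(478,-431,-.87,.05,.1));print(p.round(3),c)
print([proj(o[i][2],arm.read_state()['position']).round(1) for i in(0,-1)])
cv2.imwrite('pics/c.png',np.hstack([cv2.resize(cv2.imread(f'pics/c_{c}.png')[120:270,160:310],(400,400),interpolation=2) for c in('side','top')]))"
```

```text
side filter_unit [231.3 207.7] 0.91
side panel_hinge [248.7 191.5] 0.8
side panel_edge [201.2 155.3] 0.61
side cam_centre [217.1 168.4] 0.74
top filter_unit [249.6 234.9] 0.79
top panel_hinge [269.2 210.5] 0.63
top panel_edge [213.3 258.1] 0.58
top cam_centre [234.5 238.6] 0.79
top slot_end [244.4 248.4] 0.61
[ 4.78703e+02 -4.29890e+02 -8.67000e-01  1.50000e-01  1.43000e-01] 14.29652362000696
[array([229.5, 157.9]), array([201.8, 229.1])]
```

View pics/c.png

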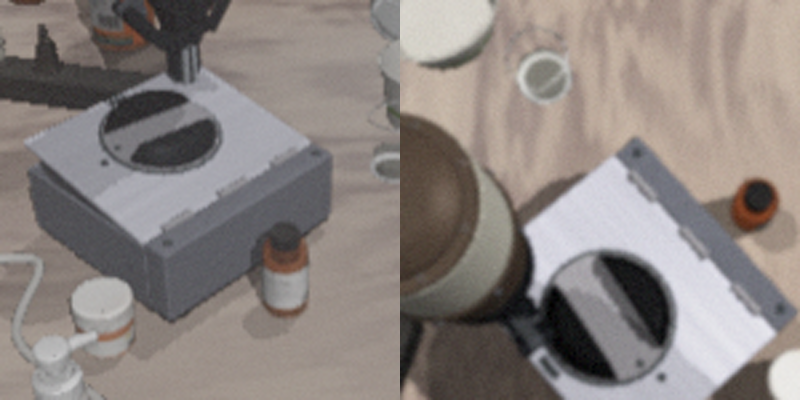

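```bash
python3 -c "
from h import *
S=imaging.get_image('side');T=imaging.get_image('top')
for z in (192,202,212,222,232): print(z,[ (2*(proj(im,[485.1,-337.4,z])-[130,90])).round(0) for im in(S,T)])
for z in (79,89,99,109): print(z,[ (400/150*(proj(im,[484.8,-337.7,z])-[160,120])).round(0) for im in(S,T)])
b=cv2.imread('pics/b.png');c=cv2.imread('pics/c.png')
cv2.imwrite('pics/d.png',np.hstack([cv2.resize(b[0:130,130:260],(390,390)),cv2.resize(c[0:130,120:250],(390,390))]))"
```

```text
192 [array([194.,  51.]), array([124., 265.])]
202 [array([193.,  43.]), array([122., 264.])]
212 [array([193.,  35.]), array([120., 262.])]
222 [array([192.,  27.]), array([118., 261.])]
232 [array([191.,  18.]), array([116., 260.])]
79 [array([185., 101.]), array([111., 291.])]
89 [array([185.,  92.]), array([110., 290.])]
99 [array([184.,  82.]), array([108., 288.])]
109 [array([183.,  73.]), array([105., 287.])]
```

View pics/d.png

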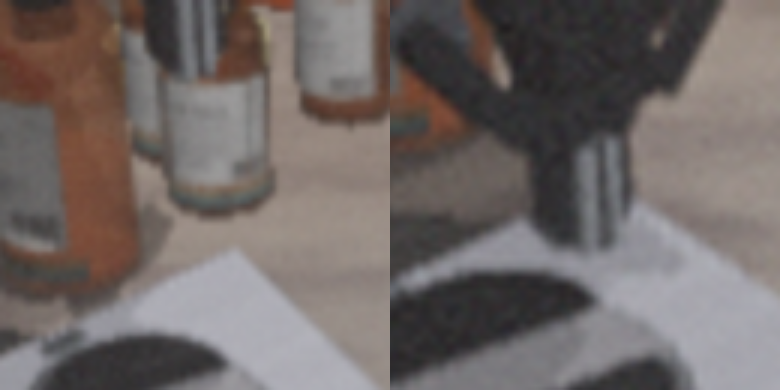

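The fingertip does rest on the panel (crop d at (580,245)), and sits about 20 mm higher than the reported TCP. The panel is therefore still about 0.12 open, so I'll press on by force.

arm_command([
  {"grip": 0,"linear": [0,0,4],"rot": [0,0,0]},
  {"grip": 0,"linear": [0,0,8],"rot": [0,0,0]},
  {"grip": 0,"linear": [0,0,11],"rot": [0,0,0]},
  {"grip": 0,"linear": [0,0,13],"rot": [0,0,0]},
  {"grip": 0,"linear": [0,0,14],"rot": [0,0,0]},
])

```text
clock: 7.2
position: [484.6, -337.6, 64.9]
ee_rot: [0.888, -0.46, -0.0, 0.0]
contact_force: [-1.3, 1.5, 3.0]
gripper_width: 0.1
grasp_force: 1.7
```

arm_command([
  {"grip": 0,"linear": [0,0,1],"rot": [0,0,0]},
  {"grip": 0,"linear": [0,0,2],"rot": [0,0,0]},
  {"grip": 0,"linear": [0,0,2],"rot": [0,0,0]},
])

```text
clock: 7.58
position: [484.9, -337.8, 63.0]
ee_rot: [0.888, -0.46, 0.0, 0.0]
contact_force: [-0.1, 0.7, 1.3]
gripper_width: -0.0
grasp_force: 0.7
```

arm_command([
  {"grip": 0,"linear": [0,0,1],"rot": [0,0,0]},
  {"grip": 0,"linear": [0,0,1.5],"rot": [0,0,0]},
  {"grip": 0,"linear": [0,0,2],"rot": [0,0,0]},
])

```text
clock: 7.95
position: [484.9, -337.8, 61.2]
ee_rot: [0.888, -0.46, 0.0, 0.0]
contact_force: [-0.6, 1.2, 3.8]
gripper_width: -0.0
grasp_force: 1.7
```

arm_command([
  {"grip": 0,"linear": [0,0,1],"rot": [0,0,0]},
  {"grip": 0,"linear": [0,0,2],"rot": [0,0,0]},
  {"grip": 0,"linear": [0,0,2],"rot": [0,0,0]},
])

```text
clock: 8.32
position: [484.8, -337.6, 58.9]
ee_rot: [0.888, -0.46, -0.0, -0.0]
contact_force: [-0.6, 1.4, 1.9]
gripper_width: 0.1
grasp_force: 1.2
```

arm_command([
  {"grip": 0,"linear": [0,0,1],"rot": [0,0,0]},
  {"grip": 0,"linear": [0,0,2],"rot": [0,0,0]},
  {"grip": 0,"linear": [0,0,2],"rot": [0,0,0]},
])

```text
clock: 8.7
position: [484.8, -337.6, 57.9]
ee_rot: [0.888, -0.46, 0.0, 0.0]
contact_force: [-2.3, 2.3, 8.7]
gripper_width: 0.0
grasp_force: 3.7
```

```bash
python3 -c "
from h import *
o=tips(['filter_unit','panel_hinge','panel_edge','cam_centre','slot_end'],save='e')
p,c=fit(o,(478,-431,-.87,.05,.1));print(p.round(3),c)
cv2.imwrite('pics/e.png',np.hstack([cv2.resize(cv2.imread(f'pics/e_{c}.png')[120:270,160:310],(400,400),interpolation=2) for c in('side','top')]))"
```

```text
[ 4.79687e+02 -4.28704e+02 -8.82000e-01 -3.80000e-02  4.80000e-02] 19.793853996872574
```

View pics/e.png

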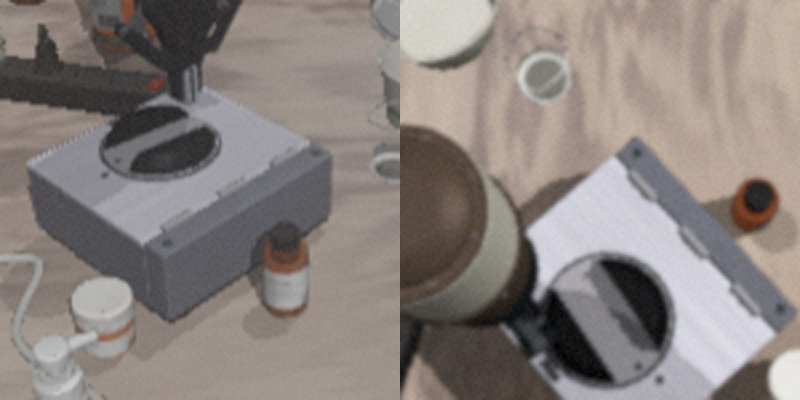

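The panel now lies flat on the box, with no gap left at its right-hand corner (30,165). I'll press a little more to seat it, then lift off.

arm_command([
  {"grip": 0,"linear": [0,0,1],"rot": [0,0,0]},
  {"grip": 0,"linear": [0,0,2],"rot": [0,0,0]},
  {"grip": 0,"linear": [0,0,3],"rot": [0,0,0]},
  {"grip": 0,"linear": [0,0,3],"rot": [0,0,0]},
])

```text
clock: 9.8
position: [484.8, -337.7, 57.7]
ee_rot: [0.888, -0.46, 0.0, 0.0]
contact_force: [-7.2, 7.4, 20.5]
gripper_width: 0.1
grasp_force: 10.5
```

arm_command([
  {"grip": 0,"linear": [0,0,-20],"rot": [0,0,0]},
  {"grip": 0,"linear": [0,0,-60],"rot": [0,0,0]},
  {"grip": 0,"linear": [0,0,-110],"rot": [0,0,0]},
  {"grip": 0,"linear": [0,0,-110],"rot": [0,0,0]},
])

```text
clock: 10.3
position: [487.9, -339.3, 168.6]
ee_rot: [0.888, -0.46, 0.006, -0.0]
contact_force: [0.2, 0.6, -0.5]
gripper_width: -0.2
grasp_force: 0.0
```

```bash
python3 -c "
from h import *
import h
o=[]
for i in range(3): o+=tips(['filter_unit','panel_hinge','panel_edge','cam_centre','slot_end'],save='f')
for q in o: print(q[0],q[1],q[3].round(1),round(q[4],2))
f=lambda p:np.concatenate([(proj(im,pts([*p[:3],0,p[3]])[n])-px)*np.sqrt(s) for c,n,im,px,s in o])
r=least_squares(f,(478,-430,-.87,.1),loss='soft_l1',f_scale=3,x_scale=[100,100,.3,.3]);print(r.x.round(3),r.cost)
for n in ('cam_centre','slot_end'):
  print(n,pts([*r.x[:3],0,r.x[3]])[n].round(1),'tri z=85',tri([q for q in o if q[1]==n],85).round(1),[ (c,tri([q for q in o if q[1]==n and q[0]==c],85).round(1)) for c in('side','top') if any(q[1]==n and q[0]==c for q in o)])
print(fit(o,(478,-430,-.87,0,.1))[0].round(3))
cv2.imwrite('pics/f.png',np.hstack([cv2.resize(cv2.imread(f'pics/f_{c}.png')[y:y+100,x:x+100],(400,400),interpolation=2) for c,x,y in(('side',160,140),('top',185,190))]))"
```

```text
side filter_unit [230.3 206.6] 0.82
side panel_hinge [247.1 190.2] 0.72
side panel_edge [200.8 165.1] 0.72
side cam_centre [220.1 177.6] 0.83
side slot_end [206.9 176.7] 0.91
top filter_unit [246.8 231.5] 0.69
top panel_hinge [270.3 211.5] 0.56
top panel_edge [214.6 262.3] 0.7
top cam_centre [234.3 238.7] 0.67
top slot_end [247.  251.1] 0.96
side filter_unit [229.3 205.3] 0.96
side panel_hinge [246.2 186.6] 0.76
side panel_edge [203.3 162.3] 0.96
side cam_centre [219.5 174.1] 0.72
side slot_end [207.7 177.3] 0.93
top filter_unit [251.3 234.4] 0.89
top panel_hinge [270.3 212.1] 0.68
top panel_edge [212.2 262.3] 0.64
top cam_centre [235.  241.4] 0.83
top slot_end [246.4 252.5] 0.55
side filter_unit [229.8 206.2] 0.7
side panel_hinge [244.9 190.7] 0.81
side panel_edge [200.8 164.2] 0.91
side cam_centre [229.7 206. ] 0.65
side slot_end [208.5 177.7] 0.77
top filter_unit [249.6 234.3] 0.94
top panel_hinge [269.4 210.4] 0.69
top panel_edge [214.1 259.6] 0.93
top cam_centre [235.6 235.3] 0.95
top slot_end [247.4 253.7] 0.57
[ 4.77427e+02 -4.30350e+02 -8.68000e-01  1.19000e-01] 137.30274090487742
cam_centre [ 461.3 -411.3   85. ] tri z=85 [ 464.8 -418.1] [('side', array([ 467.9, -462.9])), ('top', array([ 463.2, -406.5]))]
slot_end [ 434.6 -428.9   85. ] tri z=85 [ 434.1 -429.4] [('side', array([ 433.6, -425.5])), ('top', array([ 434.3, -430.4]))]
[ 4.77412e+02 -4.30104e+02 -8.70000e-01 -1.20000e-02  1.19000e-01]
```

View pics/f.png

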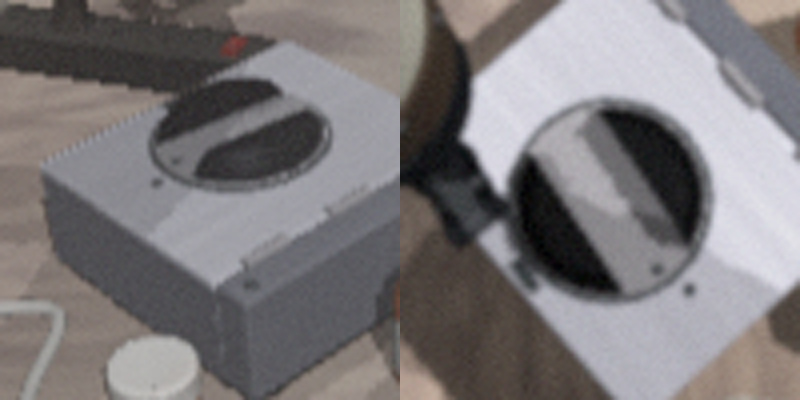

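Both views show the panel flat. The knob centre is at top crop (612,200), and the slot's dot end at (650,270) agrees with the fit. I'll move above the slot end next.

```bash
python3 -c "
from h import *
s=arm.read_state();print(s['clock'],s['position'].round(1),s['joints'].round(2))
print(go([434.5,-429.5,100],-2.53))"
```

```text
12.1 [ 484.8 -337.7  164.1] [-0.33  0.36 -0.14 -0.   -1.07  0.95]
(array([46. , 94. , 64.1]), array([-0.   , -0.   ,  0.002]))
```

arm_command([
  {"grip": 0,"linear": [23,47,20],"rot": [0,0,0]},
  {"grip": 0,"linear": [46,94,40],"rot": [0,0,0]},
  {"grip": 0,"linear": [46,94,64],"rot": [0,0,0]},
  {"grip": 0,"linear": [46,94,64],"rot": [0,0,0]},
])

```text
clock: 12.6
position: [432.8, -429.1, 98.1]
ee_rot: [0.887, -0.461, -0.002, -0.0]
contact_force: [0.7, -0.1, 1.0]
gripper_width: -0.1
grasp_force: 0.0
```

```bash
python3 -c "
from h import *
ims=[imaging.get_image(c) for c in('side','top')]
s=arm.read_state();print(s['position'].round(1))
P=s['position']+[0,0,24]
for im,x,y in((ims[0],160,100),(ims[1],185,190)): print(4*(proj(im,P)-[x,y]), 4*(proj(im,[434.5,-429.5,85])-[x,y]))
cv2.imwrite('pics/g.png',np.hstack([cv2.resize(im['frame'][y:y+100,x:x+100,::-1],(400,400),interpolation=2) for im,x,y in((ims[0],160,100),(ims[1],185,190))]))"
```

```text
[ 435.  -429.6  100.8]
[186.60324072 253.04198807] [192.27885435 312.84805507]
[242.81973508 244.59038484] [245.93168417 249.30542414]
```

View pics/g.png

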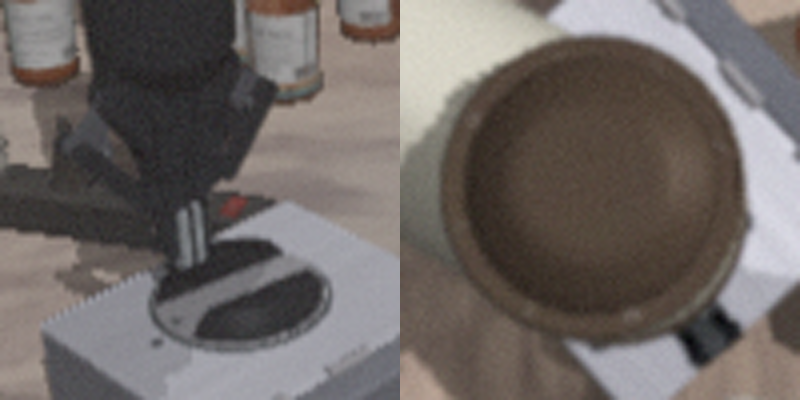

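The fingertip shows at side crop (185,267), over the slot's dot end as predicted. I'll lower it in steps.

arm_command([
  {"grip": 0,"linear": [0,0,15],"rot": [0,0,0]},
  {"grip": 0,"linear": [0,0,22],"rot": [0,0,0]},
  {"grip": 0,"linear": [0,0,28],"rot": [0,0,0]},
  {"grip": 0,"linear": [0,0,28],"rot": [0,0,0]},
])

```text
clock: 13.2
position: [434.3, -429.2, 71.6]
ee_rot: [0.888, -0.46, -0.001, -0.0]
contact_force: [-0.3, 0.3, -1.2]
gripper_width: -0.1
grasp_force: 0.0
```

arm_command([
  {"grip": 0,"linear": [0,0,4],"rot": [0,0,0]},
  {"grip": 0,"linear": [0,0,8],"rot": [0,0,0]},
  {"grip": 0,"linear": [0,0,8],"rot": [0,0,0]},
])

```text
clock: 13.58
position: [434.2, -429.3, 63.7]
ee_rot: [0.888, -0.46, -0.0, -0.0]
contact_force: [-0.5, -0.2, -0.2]
gripper_width: -0.1
grasp_force: 0.0
```

```bash
cat >> h.py <<'E'
def arc(C,z,angs,r=32):
    for a in angs:
        w=-2.44-a; print(round(a,2),*[list(map(float,v)) for v in go([C[0]+r*np.cos(w),C[1]+r*np.sin(w),z],w)])
E
python3 -c "
from h import *
print(arm.read_state()['contact_force'])
arc((461,-411.5),64,np.arange(.1,1.96,.11))"
```

```text
[-0.54775048 -0.17084365 -0.19033591]
0.1 [0.5, -0.2, -0.3] [0.0, 0.001, 0.012]
0.21 [-3.0, -0.4, -0.3] [0.0, 0.001, 0.122]
0.32 [-6.5, -1.0, -0.3] [0.0, 0.001, 0.232]
0.43 [-9.9, -2.0, -0.3] [0.0, 0.001, 0.342]
0.54 [-13.1, -3.4, -0.3] [0.0, 0.001, 0.452]
0.65 [-16.2, -5.1, -0.3] [0.0, 0.001, 0.562]
0.76 [-19.1, -7.2, -0.3] [0.001, 0.001, 0.672]
0.87 [-21.7, -9.5, -0.3] [0.001, 0.001, 0.782]
0.98 [-24.0, -12.1, -0.3] [0.001, 0.001, 0.892]
1.09 [-26.1, -15.0, -0.3] [0.001, 0.001, 1.002]
1.2 [-27.8, -18.0, -0.3] [0.001, 0.0, 1.112]
1.31 [-29.2, -21.3, -0.3] [0.001, 0.0, 1.222]
1.42 [-30.2, -24.6, -0.3] [0.001, 0.0, 1.332]
1.53 [-30.9, -28.1, -0.3] [0.001, 0.0, 1.442]
1.64 [-31.1, -31.6, -0.3] [0.001, 0.0, 1.552]
1.75 [-31.0, -35.1, -0.3] [0.001, 0.0, 1.662]
1.86 [-30.5, -38.6, -0.3] [0.001, 0.0, 1.772]
```

arm_command([
  {"grip": 0,"linear": [-3,-0.5,0],"rot": [0,0,0.12]},
  {"grip": 0,"linear": [-6.5,-1,0],"rot": [0,0,0.23]},
  {"grip": 0,"linear": [-10,-2,0],"rot": [0,0,0.34]},
  {"grip": 0,"linear": [-13,-3.5,0],"rot": [0,0,0.45]},
  {"grip": 0,"linear": [-16,-5,0],"rot": [0,0,0.56]},
  {"grip": 0,"linear": [-16,-5,0],"rot": [0,0,0.56]},
])

```text
clock: 14.32
position: [429.9, -414.9, 64.8]
ee_rot: [0.726, -0.687, 0.002, 0.0]
contact_force: [-0.5, -6.3, -1.2]
gripper_width: -0.3
grasp_force: 2.3
```

```bash
python3 -c "
from h import *
s=arm.read_state();print(s['contact_force'].round(1),s['wrist_torque'].round(2),s['position'].round(1),s['joints'].round(2))
arc((461,-411.5),64,np.arange(.65,1.97,.11))"
```

```text
[-0.5 -6.3 -1.2] [-1.44  0.06 -0.02] [ 429.9 -414.9   64.8] [-0.5   0.47 -0.25  0.   -0.85  0.55]
0.65 [-1.8, 0.8, 0.8] [-0.002, -0.003, 0.004]
0.76 [-5.3, 0.6, 0.8] [-0.002, -0.003, 0.114]
0.87 [-8.8, -0.0, 0.8] [-0.002, -0.002, 0.224]
0.98 [-12.2, -1.0, 0.8] [-0.002, -0.002, 0.334]
1.09 [-15.4, -2.3, 0.8] [-0.002, -0.002, 0.444]
1.2 [-18.5, -4.0, 0.8] [-0.002, -0.002, 0.554]
1.31 [-21.4, -6.0, 0.8] [-0.003, -0.002, 0.664]
1.42 [-24.0, -8.3, 0.8] [-0.003, -0.002, 0.774]
1.53 [-26.4, -10.9, 0.8] [-0.003, -0.002, 0.884]
1.64 [-28.5, -13.7, 0.8] [-0.003, -0.002, 0.994]
1.75 [-30.3, -16.8, 0.8] [-0.003, -0.001, 1.104]
1.86 [-31.7, -20.0, 0.8] [-0.003, -0.001, 1.214]
```

arm_command([
  {"grip": 0,"linear": [-3.5,0,0],"rot": [0,0,0.11]},
  {"grip": 0,"linear": [-7,-1,0],"rot": [0,0,0.22]},
  {"grip": 0,"linear": [-10.5,-2,0],"rot": [0,0,0.33]},
  {"grip": 0,"linear": [-13.5,-3,0],"rot": [0,0,0.44]},
  {"grip": 0,"linear": [-17,-5,0],"rot": [0,0,0.55]},
  {"grip": 0,"linear": [-19.5,-7,0],"rot": [0,0,0.66]},
  {"grip": 0,"linear": [-22,-9,0],"rot": [0,0,0.77]},
  {"grip": 0,"linear": [-24.5,-11.5,0],"rot": [0,0,0.88]},
  {"grip": 0,"linear": [-24.5,-11.5,0],"rot": [0,0,0.88]},
])

```text
clock: 15.45
position: [438.6, -389.0, 64.6]
ee_rot: [-0.365, 0.931, 0.0, -0.001]
contact_force: [-2.4, -3.0, 2.2]
gripper_width: 0.0
grasp_force: 2.4
```

```bash
python3 -c "
from h import *
s=arm.read_state();print(s['contact_force'].round(1),s['wrist_torque'].round(2),s['position'].round(1),s['joints'].round(2))
arc((461,-411.5),64,np.arange(1.53,2.0,.06))"
```

```text
[-2.4 -3.   2.2] [-1.09  0.79  0.05] [ 438.6 -389.    64.6] [-0.45  0.46 -0.27  0.   -0.84 -0.38]
1.53 [-1.3, 0.3, 0.6] [0.001, -0.001, 0.004]
1.59 [-3.2, 0.2, 0.6] [0.001, -0.002, 0.064]
1.65 [-5.1, 0.0, 0.6] [0.001, -0.002, 0.124]
1.71 [-7.0, -0.3, 0.6] [0.001, -0.002, 0.184]
1.77 [-8.9, -0.7, 0.6] [0.0, -0.002, 0.244]
1.83 [-10.7, -1.2, 0.6] [0.0, -0.002, 0.304]
1.89 [-12.5, -1.8, 0.6] [0.0, -0.002, 0.364]
1.95 [-14.3, -2.5, 0.6] [0.0, -0.002, 0.424]
```

arm_command([
  {"grip": 0,"linear": [-2,0,0],"rot": [0,0,0.04]},
  {"grip": 0,"linear": [-4,0,0],"rot": [0,0,0.04]},
  {"grip": 0,"linear": [-6,-0.5,0],"rot": [0,0,0.04]},
  {"grip": 0,"linear": [-7,-0.5,0],"rot": [0,0,0.04]},
  {"grip": 0,"linear": [-7,-0.5,0],"rot": [0,0,0.04]},
])

```text
clock: 16.08
position: [444.7, -385.8, 64.7]
ee_rot: [-0.346, 0.938, -0.001, -0.0]
contact_force: [-2.2, -7.1, 0.4]
gripper_width: 0.2
grasp_force: 3.8
```

arm_command([
  {"grip": 0,"linear": [-1,0,0],"rot": [0,0,0]},
  {"grip": 0,"linear": [-2,0,0],"rot": [0,0,0]},
  {"grip": 0,"linear": [-2,0,0],"rot": [0,0,0]},
])

```text
clock: 16.45
position: [446.5, -385.2, 64.8]
ee_rot: [-0.346, 0.938, -0.002, -0.0]
contact_force: [-1.9, -10.2, -1.1]
gripper_width: 0.2
grasp_force: 4.5
```

arm_command([
  {"grip": 0,"linear": [-1,0,0],"rot": [0,0,0]},
  {"grip": 0,"linear": [-2,0,0],"rot": [0,0,0]},
  {"grip": 0,"linear": [-2,0,0],"rot": [0,0,0]},
])

```text
clock: 16.82
position: [448.3, -384.8, 64.8]
ee_rot: [-0.346, 0.938, -0.002, -0.0]
contact_force: [-1.8, -12.7, -2.4]
gripper_width: 0.1
grasp_force: 5.4
```

arm_command([
  {"grip": 0,"linear": [-1,0,0],"rot": [0,0,0]},
  {"grip": 0,"linear": [-2,0,0],"rot": [0,0,0]},
  {"grip": 0,"linear": [-2,0,0],"rot": [0,0,0]},
])

```text
clock: 17.2
position: [449.6, -384.2, 64.9]
ee_rot: [-0.346, 0.938, -0.003, -0.0]
contact_force: [-3.4, -16.4, -3.3]
gripper_width: 0.1
grasp_force: 6.5
```

```bash
python3 -c "
from h import *
ims=[imaging.get_image(c) for c in('side','top')]
print([ (c['shot'],models.tip_of(c,'slot_end')) for c in ims])
for a in(1.2,1.4,1.57): 
  P=pts([477.4,-430.3,-.87,0,a])['slot_end']; print(a,[proj(i,P).round(1) for i in ims], (4*(proj(ims[0],P)-[160,120])).round())
cv2.imwrite('pics/i.png',cv2.resize(ims[0]['frame'][120:220,160:260,::-1],(600,600),interpolation=2))"
```

```text
[(27, [{'pixel': [268.3, 234.6], 'score': 0.67}]), (28, [{'pixel': [226.8, 247.6], 'score': 0.67}])]
1.2 [array([207.8, 170.1]), array([230. , 253.4])] [191. 200.]
1.4 [array([209.4, 168.7]), array([227.3, 251.7])] [198. 195.]
1.57 [array([211. , 167.8]), array([225.4, 249.8])] [204. 191.]
```

View pics/i.png

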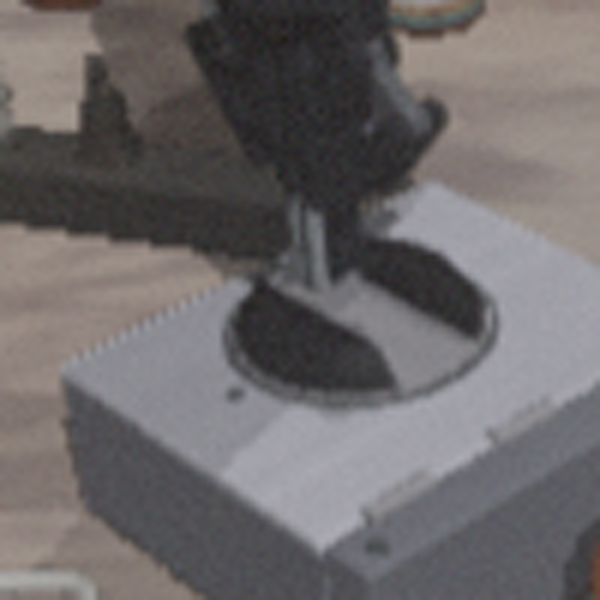

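arm_command([
  {"grip": 0,"linear": [-1,0,0],"rot": [0,0,0]},
  {"grip": 0,"linear": [-2,0,0],"rot": [0,0,0]},
  {"grip": 0,"linear": [-3,0,0],"rot": [0,0,0]},
  {"grip": 0,"linear": [-3,0,0],"rot": [0,0,0]},
])

```text
clock: 17.9
position: [450.2, -383.8, 64.9]
ee_rot: [-0.346, 0.938, -0.003, -0.002]
contact_force: [-7.4, -21.7, -3.9]
gripper_width: 0.1
grasp_force: 10.1
```

arm_command([
  {"grip": 0,"linear": [-1,0,0],"rot": [0,0,0]},
  {"grip": 0,"linear": [-2,0,0],"rot": [0,0,0]},
  {"grip": 0,"linear": [-2,0,0],"rot": [0,0,0]},
])

```text
clock: 18.27
position: [450.2, -383.7, 64.9]
ee_rot: [-0.346, 0.938, -0.003, -0.003]
contact_force: [-9.9, -26.9, -3.5]
gripper_width: -0.2
grasp_force: 13.1
```

The fingertip has stopped moving while the force rises to about 28 N, so the fastener is at its hard stop. I'll back off into the slot's middle, lift and withdraw.

arm_command([
  {"grip": 0,"linear": [6,0,0],"rot": [0,0,0]},
  {"grip": 0,"linear": [12,0,0],"rot": [0,0,0]},
  {"grip": 0,"linear": [13,0,0],"rot": [0,0,0]},
  {"grip": 0,"linear": [13,0,-10],"rot": [0,0,0]},
  {"grip": 0,"linear": [13,0,-50],"rot": [0,0,0]},
  {"grip": 0,"linear": [13,0,-100],"rot": [0,0,0]},
  {"grip": 0,"linear": [13,50,-130],"rot": [0,0,0]},
  {"grip": 0,"linear": [13,100,-130],"rot": [0,0,0]},
  {"grip": 0,"linear": [13,150,-130],"rot": [0,0,0]},
  {"grip": 0,"linear": [13,150,-130],"rot": [0,0,0]},
])

```text
clock: 19.52
position: [344.3, -268.8, 195.3]
ee_rot: [-0.347, 0.938, -0.0, 0.001]
contact_force: [0.8, -0.4, -0.8]
gripper_width: -0.0
grasp_force: 0.0
```

```bash
python3 -c "
from h import *
o=[]
for i in range(2): o+=tips(['filter_unit','panel_hinge','panel_edge','cam_centre','slot_end','scent_rose','pigment_copper'],save='j')
for q in o: print(q[0],q[1],q[3].round(1),round(q[4],2))
print(fit([q for q in o if q[1] not in('scent_rose','pigment_copper')],(478,-430,-.87,.01,1.5)))
cv2.imwrite('pics/j.png',np.hstack([cv2.resize(cv2.imread(f'pics/j_{c}.png')[y:y+130,x:x+130],(400,400),interpolation=2) for c,x,y in(('side',160,130),('top',185,160))]))"
```

```text
side filter_unit [233.3 204.4] 0.83
side panel_hinge [245.3 190.3] 0.88
side panel_edge [202.6 163.9] 0.92
side cam_centre [270.2 232.1] 0.7
side slot_end [213.  168.1] 0.77
side scent_rose [268.1 234.1] 0.72
side pigment_copper [198.3 246.6] 0.95
top filter_unit [249.8 236.4] 0.57
top panel_hinge [268.9 209.5] 0.88
top panel_edge [215.8 258.8] 0.84
top cam_centre [233.3 237.5] 0.91
top slot_end [226.3 249.5] 0.6
top scent_rose [292.4 200. ] 0.61
top pigment_copper [309.7 265.3] 0.58
side filter_unit [229.2 204.5] 0.88
side panel_hinge [248.2 189.6] 0.88
side panel_edge [201.5 161.8] 0.6
side cam_centre [219. 175.] 0.68
side slot_end [211.5 166.3] 0.75
side scent_rose [267.9 234.4] 0.6
side pigment_copper [201.6 242.9] 0.64
top filter_unit [250. 237.] 0.85
top panel_hinge [269.3 213.2] 0.75
top panel_edge [213.6 261.4] 0.6
top cam_centre [231.8 237.7] 0.56
top slot_end [247.8 237.1] 0.66
top scent_rose [291.7 199.5] 0.5
top pigment_copper [306.8 263.1] 0.77
(array([ 4.78828488e+02, -4.30457313e+02, -8.71318053e-01, -9.14116403e-03,
        1.60644989e+00]), np.float64(365.9573020179914))
```

View pics/j.png

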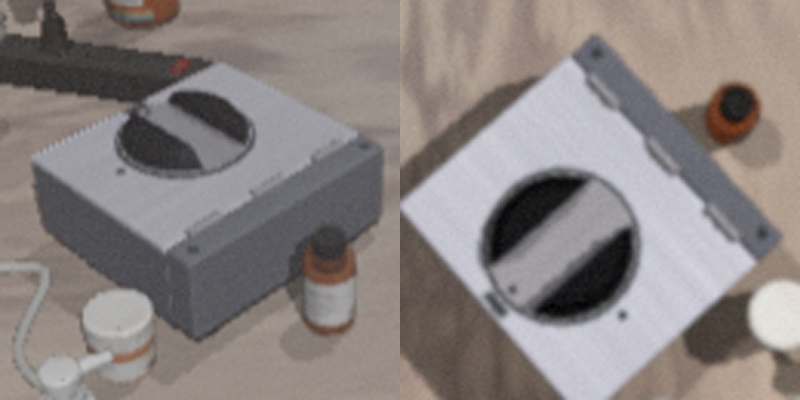

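The panel is flat and the slot runs front to rear, with its dot at the front (512,290). The jar and bottle haven't moved, and the arm is clear.

```bash
python3 -c "
from bench import job
print(job.job_done())"
```

```text
the job is handed in; nothing more can be done
None
```

The panel is pushed flat and the fastener is turned clockwise to its hard stop, so the panel is locked. The jar and bottle still stand where they were, the arm is clear, and the job is handed in at about 20 s on the robot's clock.

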